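# Hold a bevelled offcut in the fit-up corner for tacking

### The job

Bring the bevelled steel offcut into the corner of the welding bench: its tall back face flat against the angle-iron fence, its end touching the stop block, lying flat on the bench with the bevelled edge facing away from the fence. Then push on it diagonally so that it is pressed firmly against the fence and down on the bench at once, with about 15 N each way, and finish while still holding that push, ready for tacking. Leave the drilled block and the hammer alone.

Things in the scene. Friction and masses are not known exactly. Their poses are not given: they have to be found in the camera images.
- workpiece: the offcut: loose bright steel bar piece, 40 mm (x) by 80 mm long (y) by 32 mm tall, 0.5 to 0.85 kg, lying flat. Origin: centre of its underside. Its +x side is the plain back. The upper edge of its -x side has a 45 degree weld bevel with 12 mm legs: upright to 20 mm height, then sloping to the top face at x = -8 mm. The +y end goes to the stop.
- back_foot (a point): point on the offcut: middle of the lower edge of its back face (x = +20 mm, y = 0, z = 0 in its frame). At the start the offcut lies on the robot's side of the fence, its back facing the fence to within 60 degrees
- end_foot (a point): point on the offcut: middle of the lower edge of its +y end (x = 0, y = +40 mm, z = 0 in its frame)
- fence: dark angle iron bolted to the bench: upright leg 6 mm thick, 40 mm tall, 360 mm long; 6 mm thick foot leg, with bolts, on the side away from the robot. Origin on the bench at the middle of the working face, which is the plane x = 0 of its frame and looks to its -x (roughly to the robot); it runs along y from -180 to +180 mm
- stop: bright steel stop block fixed to the bench against the fence face, 50 (x) by 40 (y) by 36 mm tall plus a low dark screw head. Frame parallel to the fence's. Origin on the bench in the corner of its working face and the fence face: the working face is the plane y = 0, looking to -y, from x = -51 to -1 mm; the block fills y from 0 to 40 mm
- table: the welding bench, a smooth browned steel plate; its top is at height 0. The offcut slides on it, and along the fence and the stop, with a friction coefficient of about 0.15, so the fence feels the sideways push less some 3 to 5 N of bench friction
- drilled_block: bystander: upright steel block, 45 by 45 by 65 mm, with rows of small drilled holes; origin at the centre of its underside
- hammer: bystander: hammer lying on the bench on the robot's right, about 250 mm long
Not all that is in view belongs to the job. Leave any blue or brown look-alike of the workpiece alone. What is shaped like the stop but turquoise is not meant.

How it is judged:
By the outcome, as a careful person would: the job done as asked, in the order asked, and still so for the second after the job is handed in, while the arm keeps its last pose, push and grip.
It also fails if it takes over 61 s, if anything falls off the work surface, if the arm or the gripper's body presses on something with over 40 N, if the wrist force passes 120 N, or if a joint passes its speed limit or range.

### The arm

A 7-joint arm with a two-finger parallel gripper is mounted at the origin on the work surface. World frame = base frame: x ahead of the robot, y to its left, z up, the work surface at z = 0. Lengths are in m, angles in rad, forces in N, time in s.
With the tool pointing down it reaches from about 0.4 to 0.875 m from the base axis. Payload 19.3 kg.
Tool frame: the origin (TCP) lies midway between the tips of the shut fingers; the grasp point (between the pads) lies 19 mm behind it (bot.pinch_z is the distance from the TCP to the grasp point, in m); z points along the fingers, y is the direction in which the jaws open and shut (so a half turn about z gives the same grasp; the last joint's range is limited). The gripper opens to 85 mm and grips with 20 to 120 N. Pads are 22 mm wide; open, the fingers measure 114 mm over their backs; the gripper's body (76 mm by 85 mm) begins 54 mm behind the grasp point. The pads swing forward as they close: fully open they stand 13 mm farther back than shut.
Start: joints at [-1.336, 0.521, -0.036, 1.599, 0.021, 1.021, -0.113], TCP at [0.188, 0.596, 0.205] pointing down, gripper open.
Joint ranges: [-2.91, 2.91], [-0.3, 2.13], [-1.5, 1.42], [0.17, 2.43], [-1.26, 4.41], [0.16, 1.93], [-2.52, 2.52]. Speed limits (rad/s): [1.89, 1.89, 2.39, 2.39, 3.01, 3.01, 3.01].

### API

Orientations are given as [roll, pitch, yaw] about the fixed x, y, z axes, in that order (R = Rz(yaw) Ry(pitch) Rx(roll)).
In Python, from workcell import bot gives the robot as it stands. The module is installed in compiled form; this text tells all that it offers.
- The arm moves only by the tool move_arm, never from a script. Its argument "moves" is text: rows parted by semicolons, each of 4 numbers parted by spaces: the shift along the tool's x, y, z in mm, then the turn about the tool's z in rad. In form: dx dy dz yaw; .... A call has exactly 10 rows; each row is the pose to reach, as a shift and turn from the pose commanded when the call began, along the tool's axes at that moment; what a row does not reach only later rows make up. A row lasts 1/12 s, in which the tool goes at most 41.7 mm and 7.16 degrees, less where a joint would pass 70% of its speed; a pose out of reach is approached as far as the arm can. A call with a gripper value outside its range is refused whole. "grip" is the opening, from 0 (shut) to 1 (fully open), set as the call begins (left out, the last holds). The fingers move at their own pace and stop on an object; "grip_force" is the grip in N (left out, the last holds). Time passes only in rows, so rows that repeat a pose let the fingers close, or fill a call up. It gives the time, the measured TCP pose, the force and the opening at its end, in the units of the state.
- bot.observe(): the state, without advancing time (a new reading comes with each control period).
- bot.grab_frame(name): name is "side" or "top" or "wrist"; returns a dict with "frame" (400x640x3 uint8, red, green, blue), "z_map" (400x640 float32, m along the optical axis (not along the pixel's ray), 0 where there is no reading), "K" (3x3 intrinsics, pixels), "dist" ([k1, k2, p1, p2, k3] as OpenCV has them; the pictures are not rectified), "eye" and "attitude" of the camera in the world. Camera axes: x right, y up, looking along -z (the intrinsics and any distortion apply to the point x, -y, -z); pixel columns grow to the right and rows downward; lengths in m; the calibration is good to about 2 mm. A picture is of the moment at which its call begins.
- bot.job_done(): hands the job in, once; it reports no verdict.
Trained networks look in a picture, given as the dict that the camera call returned (one of the last four; its "shot" number tells which), for a name from the list of things; names that differ only in an ending like _2 or _b are one class to them, and where a whole thing is asked for, a point or a joint stands for the part that bears it (a point fixed in the world has none). Each returns a list of dicts, best first, with "conf" (0 to 1); they miss things now and then, are a little off and sometimes report something else, mostly with a low value. They report only what shows in the picture. A call takes as long as a camera call. They do not tell look-alikes from the thing itself.
- bot.search_frame(picture, label): "at" ([column, row] in pixels, amid what is visible of it).
- bot.pinpoint(picture, label): "at" ([column, row] in pixels: a listed point, or the origin of a listed thing).
The state is a dict: "clock": time; "qpos": joint angles; "qd": joint speeds; "joint_efforts": joint torques, N m; "position": TCP position; "tool_rot": TCP orientation; "force": force on the tool from outside, world axes, zero at the start; "moment": the same for the moment, N m; "grip_width": finger opening in m.
Only numpy, scipy, OpenCV 4.12 (cv2) and the standard library are available. Lean on these libraries where they do the work, as an engineer would, in place of code of your own. Each camera call takes 0.05 s, during which the arm holds its last target. There are 200 camera calls.

## Working session

There is one attempt and no reset: what is moved stays moved. The work goes in short steps, Python scripts to look and compute and a tool call to move; the robot and the scene stay as the last step left them, time stands still between calls to the robot, and variables do not carry over. Pictures are saved under pics/ and viewed, about 8 in all and at most 12, crops included, and the job is handed in when it is done.

Besides the shell and the picture viewer there is one more tool, called after "Request:" as name(argument=value, ...), one argument or row to a line, values as JSON. move_arm: Moves the arm, as the interface text tells. Its arguments: {"type":"object","properties":{"moves":{"type":"string"},"grip":{"type":"number"},"grip_force":{"type":"number"}},"required":["moves"]}

```bash
mkdir -p pics; cat > h.py <<'E'
import numpy as np, cv2
from workcell import bot
from scipy.spatial.transform import Rotation as R
def att(p):
    a=np.array(p["attitude"],float)
    return a if a.shape==(3,3) else R.from_euler('xyz',a).as_matrix()
def world(p,uv,z=None):
    """pixel -> world; on plane z if given else with depth map"""
    uv=np.array(uv,float).reshape(-1,1,2)
    n=cv2.undistortPoints(uv,np.array(p["K"]),np.array(p["dist"]))[:,0]
    d=np.c_[n[:,0],-n[:,1],-np.ones(len(n))]; A=att(p); e=np.array(p["eye"])
    if z is None:
        q=uv[:,0].round().astype(int); s=p["z_map"][q[:,1],q[:,0]][:,None]
    else: s=((z-e[2])/(d@A.T)[:,2])[:,None]
    return e+(d*s)@A.T
def cloud(p):
    h,w=p["z_map"].shape; vv,uu=np.mgrid[:h,:w]
    P=world(p,np.c_[uu.ravel(),vv.ravel()]); return P.reshape(h,w,3)
def save(p,n,crop=None,s=1):
    f=p["frame"]
    if crop: x0,y0,x1,y1=crop; f=f[y0:y1,x0:x1]
    f=cv2.resize(f,None,fx=s,fy=s,interpolation=cv2.INTER_CUBIC)
    cv2.imwrite(f"pics/{n}.png",f[...,::-1])
E
python3 - <<'E'
from h import *
s=bot.observe()
for k in s: print(k,np.round(s[k],3))
print(bot.pinch_z)
ims=[]
for n in ["top","side"]:
    p=bot.grab_frame(n); ims.append(p["frame"])
    print(n,p["shot"],np.round(p["eye"],3),np.array(p["attitude"]).shape,np.round(p["K"],1).tolist(),p["dist"])
    for l in ["workpiece","fence","stop","drilled_block","hammer","back_foot","end_foot"]:
        for f in (bot.search_frame,bot.pinpoint):
            r=f(p,l)
            print(n,f.__name__,l,[(np.round(d["at"]).tolist(),round(d["conf"],2),np.round(world(p,[d["at"]],0)[0],3).tolist()) for d in r[:4]])
    save(p,n+"0")
E
```

```text
clock 0.0
qpos [-1.336  0.522 -0.036  1.6    0.021  1.021 -0.113]
qd [ 0.002 -0.     0.     0.001 -0.001 -0.    -0.001]
joint_efforts [-1.000e-03 -9.271e+01  1.980e+00 -3.699e+01  1.800e-02  9.000e-03
  0.000e+00]
position [0.187 0.596 0.205]
tool_rot [-3.14   0.     2.837]
force [1.02  0.428 0.436]
moment [ 0.012 -0.008 -0.019]
grip_width 0.085
0.0187
top 1 [ 0.406 -0.034  1.245] (3,) [[504.3, 0.0, 312.1], [0.0, 504.3, 200.7], [0.0, 0.0, 1.0]] [-0.11371161  0.          0.          0.          0.        ]
top call workpiece [([381.0, 181.0], 0.98, [0.585, -0.203, 0.0]), ([372.0, 278.0], 0.73, [0.345, -0.183, 0.0]), ([366.0, 226.0], 0.61, [0.471, -0.167, 0.0])]
top call workpiece [([378.0, 183.0], 0.73, [0.58, -0.197, 0.0]), ([369.0, 227.0], 0.65, [0.47, -0.175, 0.0]), ([371.0, 279.0], 0.58, [0.342, -0.179, 0.0])]
top call fence [([268.0, 134.0], 0.78, [0.7, 0.082, 0.0])]
top call fence []
top call stop [([240.0, 198.0], 0.85, [0.535, 0.149, 0.0]), ([246.0, 157.0], 0.54, [0.639, 0.134, 0.0]), ([370.0, 224.0], 0.22, [0.476, -0.176, 0.0])]
top call stop [([241.0, 189.0], 0.87, [0.558, 0
[... 2316 characters left out ...]
 ([350.0, 234.0], 0.84, [0.491, -0.151, 0.0]), ([315.0, 268.0], 0.71, [0.356, -0.18, 0.0]), ([326.0, 274.0], 0.56, [0.358, -0.209, 0.0])]
side call back_foot [([351.0, 239.0], 0.93, [0.479, -0.164, 0.0]), ([394.0, 221.0], 0.85, [0.599, -0.188, 0.0]), ([315.0, 276.0], 0.71, [0.339, -0.2, -0.0])]
side call end_foot [([395.0, 220.0], 0.85, [0.603, -0.186, 0.0]), ([351.0, 236.0], 0.79, [0.486, -0.157, 0.0]), ([313.0, 269.0], 0.72, [0.351, -0.181, 0.0]), ([307.0, 159.0], 0.64, [0.646, 0.163, 0.0])]
side call end_foot [([329.0, 265.0], 0.62, [0.384, -0.194, 0.0]), ([372.0, 225.0], 0.61, [0.55, -0.163, 0.0]), ([339.0, 236.0], 0.59, [0.468, -0.139, 0.0]), ([243.0, 162.0], 0.58, [0.502, 0.265, 0.0])]
```

```bash
python3 - <<'E'
from h import *
p=bot.grab_frame("top")
save(p,"topcrop",(150,100,480,310),2.4)
C=cloud(p); f=p["frame"]
np.savez("top.npz",C=C,f=f)
E
```

```text
(no output)
```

View pics/topcrop.png

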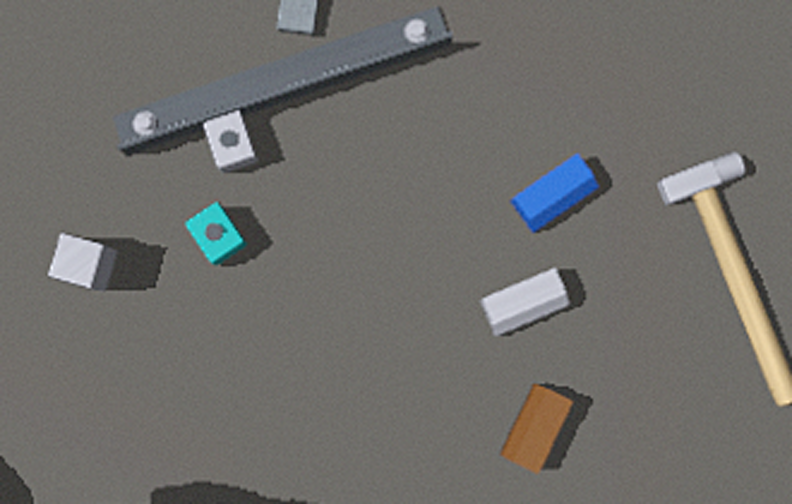

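View pics/side0.png

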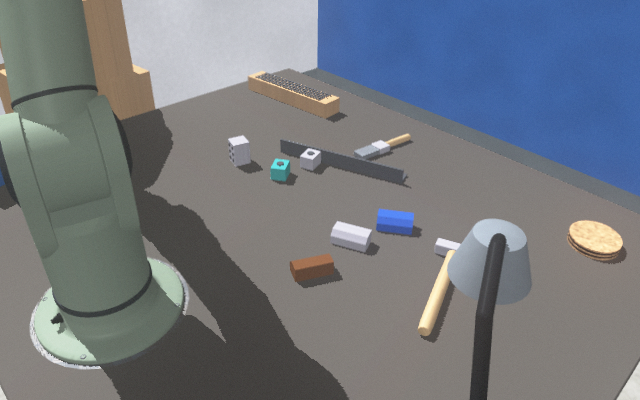

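The crop shows the bright steel offcut at px (369,225). The blue (381,181) and brown (372,278) pieces are look-alikes. The bright stop against the fence is at px (246,158), and the turquoise decoy is at (240,198). The bevel lies on the robot's side. Next I'll measure from depth.

```bash
cat >> h.py <<'E'
def rect(P): 
    (c,wh,a)=cv2.minAreaRect((P[:,:2]*1000).astype(np.float32)); return np.round(c,1),np.round(wh,1),round(a,2),np.round(cv2.boxPoints((c,wh,a)),1).tolist()
E
python3 - <<'E'
from h import *
d=np.load("top.npz");C=d["C"]
def reg(x0,y0,x1,y1): return C[y0:y1,x0:x1].reshape(-1,3)
w=reg(345,205,395,245); print("table z",np.median(w[w[:,2]<0.01,2]))
print("z hist wp",np.histogram(w[:,2],bins=np.arange(-.004,.05,.003)))
m=w[(w[:,2]>.012)];print("wp",len(m),rect(m))
t=w[(w[:,2]>.029)];print("top",len(t),rect(t),t.mean(0))
s=reg(230,140,262,175); print("stop hist",np.histogram(s[:,2],bins=np.arange(-.004,.05,.004)))
# stop top by brightness
fr=d["f"].astype(int).min(2)
B=(fr>150); 
k=np.zeros_like(B);k[143:175,230:262]=1
S=C[B&(k>0)&(C[...,2]>.028)];print("stop bright",len(S),rect(S))
F=reg(195,95,345,170);F=F[(F[:,2]>.034)&(F[:,2]<.05)]
print("fence>34",len(F),rect(F))
k[:]=0;k[200:250,340:400]=1
S=C[B&(k>0)];print("wp bright",len(S),rect(S))
E
```

```text
table z 0.0005086658087323226
z hist wp (array([341, 684, 339,  42,   6,   2,   3,  11,  30,  42,  70, 143, 182,
        54,   3,   0,   0]), array([-0.004, -0.001,  0.002,  0.005,  0.008,  0.011,  0.014,  0.017,
        0.02 ,  0.023,  0.026,  0.029,  0.032,  0.035,  0.038,  0.041,
        0.044,  0.047]))
wp 544 (array([ 449.5, -119. ]), array([ 39.9, 190.5]), 23.79, [[392.79998779296875, -39.900001525878906], [469.6000061035156, -214.1999969482422], [506.20001220703125, -198.10000610351562], [429.3999938964844, -23.799999237060547]])
top 386 (array([ 451.7, -117.7]), array([ 35. , 189.7]), 23.65, [[397.6000061035156, -37.79999923706055], [473.70001220703125, -211.60000610351562], [505.79998779296875, -197.5], [429.70001220703125, -23.700000762939453]]) [ 0.47504226 -0.16575397  0.04531218]
stop hist (array([159, 262, 123,  47,  13,  15,  11,  19,  16, 123, 219,  81,  12]), array([-0.004,  0.   ,  0.004,  0.008,  0.012,  0.016,  0.02 ,  0.024,
        0.028,  0.032,  0.036,  0.04 ,  0.044,  0.048]))
stop bright 270 (array([523.7,  66.2]), array([306.7,  46. ]), 31.86, [[381.29998779296875, 4.800000190734863], [405.6000061035156, -34.29999923706055], [666.0999755859375, 127.5999984741211], [641.7999877929688, 166.6999969482422]])
fence>34 730 (array([660.2,  69.5]), array([ 58. , 359.6]), 20.06, [[571.2999877929688, 228.39999389648438], [694.5999755859375, -109.30000305175781], [749.0999755859375, -89.5], [625.7000122070312, 248.3000030517578]])
wp bright 472 (array([ 452.1, -121.3]), array([ 39.6, 196.8]), 23.87, [[394.20001220703125, -39.29999923706055], [473.79998779296875, -219.3000030517578], [510.0, -203.3000030517578], [430.3999938964844, -23.299999237060547]])
```

```bash
python3 - <<'E'
from h import *
d=np.load("top.npz");C=d["C"];f=d["f"].astype(int)
Z=C[...,2];ok=Z<.06
def sel(x0,y0,x1,y1,lo,hi=.06):
    k=np.zeros(Z.shape,bool);k[y0:y1,x0:x1]=1
    return k&(Z>lo)&(Z<hi)
def big(m):
    n,l,s,_=cv2.connectedComponentsWithStats(m.astype(np.uint8)); i=1+np.argmax(s[1:,4]); return l==i
for n,b,lo in [("wp",(345,205,395,245),.014),("wptop",(345,205,395,245),.029),("stop",(228,143,262,175),.026),("fence",(190,95,345,170),.034)]:
    m=big(sel(*b,lo)); print(n,m.sum(),rect(C[m]),C[m][:,2].mean().round(4))
# fence with plausible intensity edges: fit line to robot-side edge of upright top
m=big(sel(190,95,345,170,.030)); P=C[m]
for th in [f[m].min(1)>150]: print("bright in fence comp (stop)",th.sum(),rect(P[th]))
Q=P[f[m].min(1)<150]
# direction from rect of dark
print("dark",rect(Q))
# column-wise near edge: bins along fence dir
a=np.deg2rad(19);
for it in range(3):
    u=np.array([np.sin(a),-np.cos(a)]);n=np.array([np.cos(a),np.sin(a)])
    s=Q[:,:2]@u;t=Q[:,:2]@n
    bins=np.arange(s.min()+.01,s.max()-.01,.008);e=[];sc=[]
    for b in bins:
        k=(s>=b)&(s<b+.008)
        if k.sum()>3: e.append(np.percentile(t[k],5));sc.append(b+.004)
    sc=np.array(sc);e=np.array(e);g=np.ones(len(e),bool)
    for _ in range(4):
        c=np.polyfit(sc[g],e[g],1);r=e-np.polyval(c,sc);g=np.abs(r)<max(.002,1.5*np.std(r[g]))
    a-=np.arctan(c[0])*-1*-1
    print("yaw",np.rad2deg(a),"slope",c,"n",g.sum(),len(g),"t range",s.min(),s.max())
E
```

```text
wp 538 (array([ 472.1, -170.1]), array([39.9, 78.8]), 23.85, [[437.8999938964844, -142.10000610351562], [469.70001220703125, -214.1999969482422], [506.20001220703125, -198.0], [474.3999938964844, -126.0]]) 0.0305
wptop 381 (array([ 475.1, -168.4]), array([33.3, 78.1]), 24.45, [[443.79998779296875, -139.8000030517578], [476.1000061035156, -210.89999389648438], [506.3999938964844, -197.10000610351562], [474.1000061035156, -126.0]]) 0.0328
stop 442 (array([634.5, 137. ]), array([58.7, 70.9]), 15.8, [[596.5999755859375, 163.1999969482422], [615.9000244140625, 94.9000015258789], [672.4000244140625, 110.9000015258789], [653.0999755859375, 179.1999969482422]]) 0.0371
fence 730 (array([660.2,  69.5]), array([ 58. , 359.6]), 20.06, [[571.2999877929688, 228.39999389648438], [694.5999755859375, -109.30000305175781], [749.0999755859375, -89.5], [625.7000122070312, 248.3000030517578]]) 0.0391
bright in fence comp (stop) 273 (array([660.4,  66.9]), array([ 56.6, 296.5]), 20.07, [[583.0, 196.39999389648438], [684.7000122070312, -82.0999984741211], [737.9000244140625, -62.599998474121094], [636.0999755859375, 215.8000030517578]])
dark (array([659.9,  69.4]), array([ 58.6, 359.6]), 20.04, [[570.7000122070312, 228.1999969482422], [694.0, -109.5999984741211], [749.0, -89.5], [625.7999877929688, 248.3000030517578]])
yaw 18.086561084471448 slope [0.01594387 0.66594748] n 37 43 t range -0.03100706519564251 0.32860138517544557
yaw 16.25853562075603 slope [0.03191589 0.6661942 ] n 37 43 t range -0.04168607586641167 0.31788268465822295
yaw 12.607381064612007 slope [0.06381107 0.66719957] n 37 43 t range -0.06302297856784576 0.2961919363607567
```

Workpiece: centre (0.472, −0.170), yaw 23.9°, 40×79 mm, which matches the given sizes. Fence yaw is about 20.0°. I'll move above the piece and check with the wrist camera.

```bash
cat >> h.py <<'E'
def rel(target,yaw_deg=None,cur=None):
    """world target(m), world yaw(deg) of tool -> tool-axes shift mm & turn rad from the (measured) pose"""
    s=bot.observe(); p=np.array(s["position"]) if cur is None else np.array(cur[0]); r=R.from_euler('xyz',s["tool_rot"]).as_matrix()
    y=np.rad2deg(s["tool_rot"][2]); d=r.T@(np.array(target)-p)*1000
    t=0 if yaw_deg is None else -np.deg2rad((yaw_deg-y+180)%360-180)
    return np.round(d,1).tolist(),round(t,3)
E
python3 - <<'E'
from h import *
print(rel([.48,.25,.2]),rel([.46,-.15,.2],113.9))
E
```

```text
([-382.9, -242.4, 5.1], 0) ([-483.8, -630.0, 5.1], np.float64(0.849))
```

Request:
move_arm(
  moves="-38 -24 0 0.08;-77 -48 0 0.16;-115 -72 0 0.25;-153 -97 0 0.33;-191 -121 0 0.42;-230 -145 0 0.5;-268 -170 0 0.58;-306 -194 0 0.67;-345 -218 0 0.76;-383 -242 0 0.85",
  grip=1,
)

```text
clock: 2.38
position: [0.4577, 0.2764, 0.2054]
tool_rot: [3.141, -0.0, 1.983]
force: [-0.3, 0.4, -0.1]
grip_width: 0.0856
```

```bash
python3 - <<'E'
from h import *
s=bot.observe();print(s["clock"],np.round(s["position"],3),np.round(s["tool_rot"],3),np.round(s["qpos"],2))
print(rel([.46,-.16,.2],113.9))
E
```

```text
2.3833 [0.458 0.276 0.205] [ 3.141 -0.     1.983] [-0.84  0.39  0.25  1.85 -0.12  0.92 -0.13]
([-400.8, -172.6, 5.2], np.float64(-0.005))
```

Request:
move_arm(
  moves="-40 -17 0 0;-80 -34 0 0;-120 -51 0 0;-160 -68 0 0;-200 -85 0 0;-240 -102 0 0;-280 -119 0 0;-320 -136 0 0;-360 -153 0 0;-375 -165 0 0",
)

```text
clock: 3.22
position: [0.4574, -0.1345, 0.2054]
tool_rot: [3.141, 0.001, 1.986]
force: [0.9, 1.1, -0.6]
grip_width: 0.0854
```

Request:
move_arm(
  moves="0 0 0 0;0 0 0 0;0 0 0 0;0 0 0 0;0 0 0 0;0 0 0 0;0 0 0 0;0 0 0 0;0 0 0 0;0 0 0 0",
)

```text
clock: 4.05
position: [0.4573, -0.1315, 0.2051]
tool_rot: [-3.142, -0.0, 1.987]
force: [0.5, 0.4, 0.4]
grip_width: 0.0852
```

```bash
python3 - <<'E'
from h import *
p=bot.grab_frame("wrist"); s=bot.observe();print(s["clock"],np.round(s["position"],4),np.round(s["tool_rot"],3))
print(np.round(p["eye"],3),np.round(p["attitude"],3),np.round(p["K"],0).tolist())
C=cloud(p);Z=C[...,2];np.savez("w1.npz",C=C,f=p["frame"])
for l in ["workpiece","back_foot","end_foot"]:
    print(l,[(np.round(d["at"]).tolist(),round(d["conf"],2),np.round(world(p,[d["at"]],0)[0],3).tolist()) for d in bot.pinpoint(p,l)[:3]])
m=(Z>.012)&(Z<.05)
n,lab,st,ce=cv2.connectedComponentsWithStats(m.astype(np.uint8))
for i in range(1,n):
    if st[i,4]>400: print(st[i],rect(C[lab==i]),C[lab==i][:,2].mean())
save(p,"wrist1",s=1.0)
E
```

```text
4.1 [ 0.4573 -0.1315  0.2051] [-3.142 -0.     1.987]
[ 0.424 -0.057  0.375] [-0.329 -0.001  0.417] [[326.0, 0.0, 315.0], [0.0, 326.0, 197.0], [0.0, 0.0, 1.0]]
workpiece [([384.0, 251.0], 0.97, [0.588, -0.206, 0.0]), ([211.0, 164.0], 0.84, [0.347, -0.186, 0.0])]
back_foot [([399.0, 247.0], 0.88, [0.603, -0.193, 0.0]), ([200.0, 173.0], 0.85, [0.338, -0.202, 0.0]), ([326.0, 197.0], 0.78, [0.488, -0.168, -0.0])]
end_foot [([234.0, 185.0], 0.91, [0.381, -0.2, 0.0]), ([314.0, 162.0], 0.85, [0.458, -0.135, 0.0]), ([379.0, 217.0], 0.63, [0.559, -0.167, 0.0])]
[ 535    0   86  237 6800] (array([689.2,  20.9]), array([ 59.8, 254.9]), 26.73, [[605.2000122070312, 121.30000305175781], [719.9000244140625, -106.4000015258789], [773.2999877929688, -79.5], [658.5999755859375, 148.1999969482422]]) 0.030603577662982856
[611  95  29  55 928] (array([778.8,  65.2]), array([39.9, 59. ]), 82.35, [[747.0, 49.400001525878906], [805.4000244140625, 41.5], [810.7000122070312, 81.0], [752.2999877929688, 88.9000015258789]]) 0.017710397135060743
[ 162  127   82   80 3039] (array([ 345.5, -184.3]), array([41.8, 79.
[... 511 characters left out ...]
2]), array([40.5, 80.9]), 34.98, [[544.2999877929688, -180.6999969482422], [590.7000122070312, -247.0], [623.7999877929688, -223.6999969482422], [577.4000244140625, -157.5]]) 0.029926108461925602
[ 206  320  153   45 3084] (array([ 527.8, -394.2]), array([209.1,  78.5]), 30.98, [[418.0, -414.29998779296875], [458.3999938964844, -481.6000061035156], [637.5999755859375, -374.0], [597.2000122070312, -306.70001220703125]]) 0.022751610725289768
[   0  345   38   55 1264] (array([ 162.6, -640.5]), array([ 56.8, 120.4]), 15.76, [[118.9000015258789, -590.2999877929688], [151.60000610351562, -706.0999755859375], [206.1999969482422, -690.7000122070312], [173.5, -574.9000244140625]]) 0.0178925978485851
```

View pics/wrist1.png

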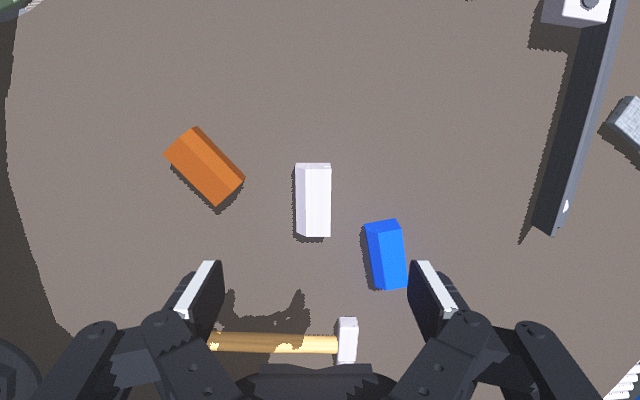

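The wrist view confirms the bright offcut at px (313,200) with its bevel on the robot side. Blue is at (385,255) and brown at (205,168). I'll compute the descent.

```bash
python3 - <<'E'
from h import *
print(rel([.472,-.171,.003],114.05))
E
```

```text
([-42.0, -2.4, 202.1], np.float64(-0.004))
```

Request:
move_arm(
  moves="-20 -1 20 0;-42 -2.5 50 0;-42 -2.5 85 0;-42 -2.5 115 0;-42 -2.5 145 0;-42 -2.5 170 0;-42 -2.5 187 0;-42 -2.5 197 0;-42 -2.5 202 0;-42 -2.5 202 0",
  grip=0.75,
)

```text
clock: 5.08
position: [0.4718, -0.1711, 0.0027]
tool_rot: [-3.141, -0.0, 1.987]
force: [0.1, 0.1, -0.5]
grip_width: 0.0641
```

Request:
move_arm(
  moves="0 0 0 0;0 0 0 0;0 0 0 0;0 0 0 0;0 0 0 0;0 0 0 0;0 0 0 0;0 0 0 0;0 0 0 0;0 0 0 0",
  grip=0.3,
  grip_force=50,
)

```text
clock: 5.92
position: [0.4731, -0.1711, 0.0044]
tool_rot: [3.139, 0.001, 1.987]
force: [-1.3, 1.3, 15.2]
grip_width: 0.0261
```

```bash
python3 - <<'E'
from h import *
p=bot.grab_frame("wrist"); s=bot.observe();print(np.round(s["position"],4),np.round(s["force"],1),s["grip_width"])
save(p,"wrist2")
E
```

```text
[ 0.4731 -0.1711  0.0044] [-0.1  1.4 14.9] 0.026313038169660498
```

View pics/wrist2.png

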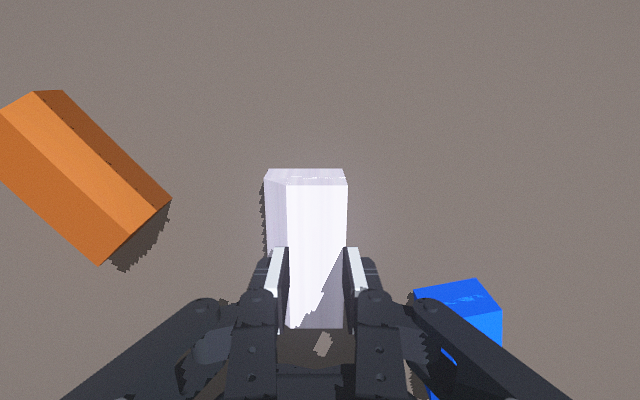

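The fingers closed to 26 mm, well under 40, so the robot-side pad sits on the bevel instead of the upright face. I'll check the geometry.

```bash
python3 - <<'E'
from h import *
p=bot.grab_frame("side"); uv,_=cv2.projectPoints(np.array([[0.,0,0]]),np.zeros(3),np.zeros(3),p["K"],np.array(p["dist"]))
save(p,"side2",(270,170,430,290),5)
q=bot.grab_frame("wrist");C=cloud(q);Z=C[...,2];f=q["frame"].astype(int)
def plane(P):
    c=P.mean(0);n=np.linalg.svd(P-c)[2][2];n*=np.sign(n[2]);return np.round(c,4),np.round(n,3)
for nm,(a,b,c,d) in {"top":(295,188,340,240),"bevel":(270,190,284,240),"end":(275,171,338,180)}.items():
    P=C[b:d,a:c].reshape(-1,3);P=P[(P[:,2]<.08)&(P[:,2]>.005)];print(nm,len(P),plane(P),np.ptp(P[:,2]))
m=(Z>.01)&(Z<.05);m[:,:250]=0;m[:,360:]=0;m[245:]=0
print(rect(C[m]))
E
```

```text
top 2330 (array([ 0.4635, -0.1476,  0.0328]), array([ 0.002, -0.001,  1.   ])) 0.003967547637136332
bevel 699 (array([ 0.4467, -0.1579,  0.0275]), array([-0.658, -0.286,  0.697])) 0.009614544122013874
end 565 (array([ 0.4529, -0.137 ,  0.0154]), array([ 0.403, -0.915,  0.002])) 0.01806785653899226
(array([ 459.4, -153.7]), array([40.2, 37. ]), 23.67, [[433.5, -144.8000030517578], [448.3999938964844, -178.6999969482422], [485.20001220703125, -162.5], [470.3999938964844, -128.6999969482422]])
```

View pics/side2.png

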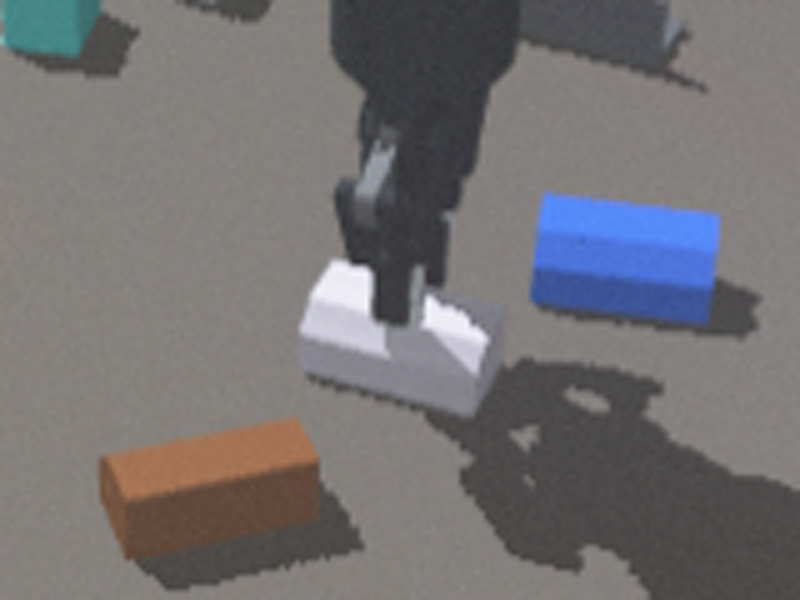

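```bash
python3 - <<'E'
from h import *
d=np.load("w1.npz");C=d["C"]
print("open, TCP z .2054"); 
for uv in [(208,263),(212,270),(190,300),(430,263),(425,270),(445,300)]: print(uv,np.round(C[uv[1],uv[0]],4))
q=bot.grab_frame("wrist");C=cloud(q)
n=np.array([np.cos(.418),np.sin(.418)]);u=np.array([-np.sin(.418),np.cos(.418)])
o=np.array([.472,-.171])
print("now: rel wp frame x,y,z mm")
for v in (246,250,254,260,270,285,300):
    for x in (268,276,283,349,356,363): 
        P=C[v,x]; print((x,v),np.round([(P[:2]-o)@n*1e3,(P[:2]-o)@u*1e3,P[2]*1e3],1),end=' ')
    print()
E
```

```text
open, TCP z .2054
(208, 263) [ 0.411  -0.1416  0.2516]
(212, 270) [ 0.4142 -0.1401  0.2573]
(190, 300) [ 0.4123 -0.1414  0.2771]
(430, 263) [ 0.6512 -0.1965  0.0011]
(425, 270) [ 0.4948 -0.1039  0.2582]
(445, 300) [ 0.4964 -0.104   0.2773]
now: rel wp frame x,y,z mm
(268, 246) [-23.7   2.3  21.7] (276, 246) [-18.9   4.8  26.5] (283, 246) [-14.8   7.2  31.1] (349, 246) [21.1 -8.9  0.4] (356, 246) [25.3 -9.2 -0.1] (363, 246) [29.3 -8.7  0.9] 
(268, 250) [-23.8   0.   21.9] (276, 250) [-17.2   9.4  39.4] (283, 250) [-14.    9.2  39. ] (349, 250) [16.6  9.4 39.5] (356, 250) [19.9  9.1 39. ] (363, 250) [ 29.6 -11.9   0. ] 
(268, 254) [-23.9  -2.3  21.9] (276, 254) [-16.9   9.1  42.7] (283, 254) [-13.7   9.   42.5] (349, 254) [16.4  8.5 41.7] (356, 254) [19.5  8.9 42.5] (363, 254) [ 29.6 -14.    1.1] 
(268, 260) [-21.    5.1  41. ] (276, 260) [-16.3   9.1  48. ] (283, 260) [-13.2   9.4  48.6] (349, 260) [15.6  9.5 48.8] (356, 260) [18.7  9.4 48.7] (363, 260) [22.9  5.6 42.2] 
(268, 270) [-18.6   9.5  56.8] (276, 270) [-15.5   8.6  55.4] (283, 270) [-12.5   9.1  56.2] (349, 270) [14.9  9.  56.2] (356, 270) [17.9  8.6 55.6] (363, 270) [20.8  8.8 56. ] 
(268, 285) [-17.4   8.8  66.6] (276, 285) [-14.   10.2  68.7] (283, 285) [-12.4   4.   59.4] (349, 285) [14.1  7.5 64.8] (356, 285) [16.6  8.8 66.6] (363, 285) [  0.7  81.7 174. ] 
(268, 300) [-15.9   9.9  77.4] (276, 300) [-13.9   5.3  71.3] (283, 300) [-12.3  -1.5  62.1] (349, 300) [14.2  1.6 66.4] (356, 300) [16.2  5.1 71.1] (363, 300) [17.7 10.  77.6]
```

Depth shows both fingertips at z ≈ 33–39 mm, resting on the top face, while the TCP reads z ≈ 4 mm. So at this opening the real tips are about 29 mm behind the reported TCP. The side view agrees. I'll reopen and go lower while watching the force.

Request:
move_arm(
  moves="0 0 0 0;0 0 0 0;0 0 0 0;0 0 0 0;0 0 0 0;0 0 0 0;0 0 0 0;0 0 5 0;0 0 10 0;0 0 10 0",
  grip=0.75,
)

```text
clock: 6.95
position: [0.4715, -0.1708, -0.0079]
tool_rot: [-3.141, -0.001, 1.987]
force: [1.1, 0.0, -0.4]
grip_width: 0.0641
```

```bash
python3 - <<'E'
from h import *
q=bot.grab_frame("wrist");C=cloud(q);s=bot.observe();print(s["clock"],np.round(s["position"],4),np.round(s["force"],1),s["grip_width"])
n=np.array([np.cos(.418),np.sin(.418)]);u=np.array([-np.sin(.418),np.cos(.418)]);o=np.array(s["position"][:2])
P=C.reshape(-1,3);X=(P[:,:2]-o)@n*1e3;Y=(P[:,:2]-o)@u*1e3;z=P[:,2]*1e3
g=q["frame"].astype(int).reshape(-1,3)
for sg in (-1,1):
    k=(sg*X>23)&(sg*X<60)&(abs(Y)<14)&(z<90)&(z>5)
    print(sg,k.sum(),np.histogram(z[k],bins=np.arange(5,95,6)),[np.round(np.median(sg*X[k&(z>a)&(z<a+6)]),1) for a in range(5,90,6) if (k&(z>a)&(z<a+6)).sum()>5])
save(q,"wrist3")
E
```

```text
7.0 [ 0.4715 -0.1709 -0.0076] [0.2 0.4 0.2] 0.0635979492921996
-1 8287 (array([   0,    0,  107,   67,  236,  315,  371,  429,  466,  526,  425,
       1155, 2938, 1096]), array([ 5, 11, 17, 23, 29, 35, 41, 47, 53, 59, 65, 71, 77, 83, 89])) [np.float64(23.6), np.float64(32.1), np.float64(32.2), np.float64(33.2), np.float64(33.3), np.float64(32.8), np.float64(32.5), np.float64(33.2), np.float64(42.8), np.float64(44.2), np.float64(50.7), np.float64(54.2), np.float64(54.7)]
1 8125 (array([   0,    0,    0,   67,  237,  322,  374,  423,  467,  527,  423,
       1140, 2924, 1062]), array([ 5, 11, 17, 23, 29, 35, 41, 47, 53, 59, 65, 71, 77, 83, 89])) [np.float64(32.4), np.float64(32.5), np.float64(33.5), np.float64(33.4), np.float64(33.5), np.float64(32.7), np.float64(33.6), np.float64(43.2), np.float64(45.0), np.float64(50.9), np.float64(54.5), np.float64(54.7)]
```

View pics/wrist3.png

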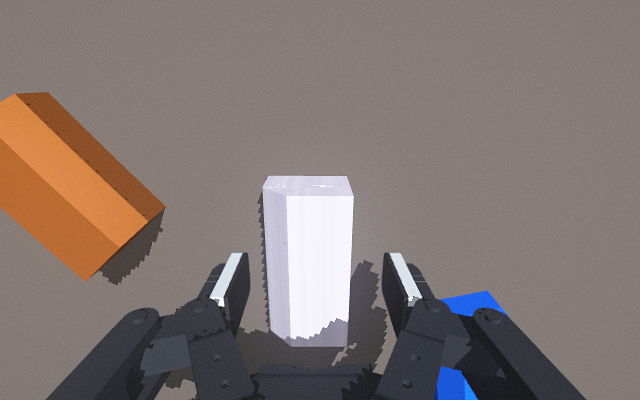

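The tips show at z ≈ 27 mm with the TCP at −8 mm and 64 mm opening, which confirms a 35 mm offset. The piece at px (310,270) is well centred. I'll go 17 mm lower and close.

Request:
move_arm(
  moves="0 0 4 0;0 0 8 0;0 0 12 0;0 0 15 0;0 0 17 0;0 0 17 0;0 0 17 0;0 0 17 0;0 0 17 0;0 0 17 0",
)

```text
clock: 7.83
position: [0.4721, -0.171, -0.0237]
tool_rot: [3.141, 0.0, 1.987]
force: [-0.2, 0.4, 0.1]
grip_width: 0.0641
```

Request:
move_arm(
  moves="0 0 0 0;0 0 0 0;0 0 0 0;0 0 0 0;0 0 0 0;0 0 0 0;0 0 0 0;0 0 0 0;0 0 0 0;0 0 0 0",
  grip=0.35,
  grip_force=50,
)

```text
clock: 8.67
position: [0.4719, -0.1711, -0.0236]
tool_rot: [-3.142, -0.0, 1.987]
force: [-2.8, -0.2, 8.8]
grip_width: 0.0393
```

Gripped at 39.3 mm. I'll lift and carry it to a point short of the corner.

```bash
python3 - <<'E'
from h import *
print(rel([.598,.037,.03],110))
E
```

```text
([139.4, 199.4, -53.6], np.float64(0.067))
```

Request:
move_arm(
  moves="0 0 -15 0;0 0 -35 0;0 0 -54 0;15 22 -54 0.01;35 50 -54 0.02;58 83 -54 0.03;82 117 -54 0.04;105 150 -54 0.055;125 179 -54 0.067;139 199 -54 0.067",
)

```text
clock: 9.5
position: [0.5987, 0.0409, 0.0295]
tool_rot: [-3.142, -0.001, 1.922]
force: [0.0, -0.1, -8.1]
grip_width: 0.0389
```

Request:
move_arm(
  moves="0 0 0 0;0 0 0 0;0 0 0 0;0 0 0 0;0 0 0 0;0 0 0 0;0 0 0 0;0 0 0 0;0 0 0 0;0 0 0 0",
)

```text
clock: 10.33
position: [0.5978, 0.0365, 0.0301]
tool_rot: [-3.142, -0.0, 1.92]
force: [-0.4, -0.0, -6.9]
grip_width: 0.0389
```

```bash
python3 - <<'E'
from h import *
q=bot.grab_frame("wrist");C=cloud(q);s=bot.observe();print(s["clock"],np.round(s["position"],4),np.round(s["tool_rot"],3),np.round(s["force"],1),s["grip_width"])
np.savez("w4.npz",C=C,f=q["frame"]); save(q,"wrist4")
for l in ["stop","fence","end_foot","back_foot"]:
    print(l,[(np.round(d["at"]).tolist(),round(d["conf"],2),np.round(world(q,[d["at"]],0)[0],3).tolist()) for d in bot.pinpoint(q,l)[:3]])
E
```

```text
10.3833 [0.5978 0.0365 0.0301] [ 3.142 -0.     1.92 ] [ 0.4  0.1 -7.6] 0.03859300088766368
stop [([331.0, 34.0], 0.83, [0.569, 0.143, 0.0]), ([460.0, 128.0], 0.79, [0.662, 0.122, 0.0])]
fence [([447.0, 209.0], 0.84, [0.678, 0.071, 0.0])]
end_foot [([315.0, 184.0], 0.64, [0.59, 0.058, 0.0]), ([59.0, 186.0], 0.55, [0.43, -0.002, 0.0])]
back_foot []
```

View pics/wrist4.png

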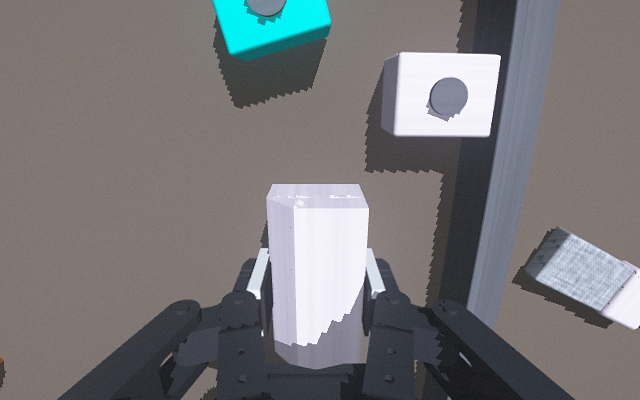

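The wrist view shows the piece held level at px (318,280), the bright stop at (448,95) against the fence (x ≈ 500), and turquoise off to the left at (270,25). I'll measure the corner and the held piece.

```bash
python3 - <<'E'
from h import *
d=np.load("w4.npz");C=d["C"];f=d["f"].astype(int);Z=C[...,2]
def line(P,ax):
    # fit vertical plane: robust
    g=np.ones(len(P),bool)
    for _ in range(6):
        c=P[g,:2].mean(0);n=np.linalg.svd(P[g,:2]-c,full_matrices=False)[2][1];n*=np.sign(n@ax)
        r=(P[:,:2]-c)@n;g=abs(r)<max(.0015,1.5*np.std(r[g]))
    return n,c@n,np.rad2deg(np.arctan2(n[1],n[0])).round(2),g.sum()
k=np.zeros(Z.shape,bool);k[140:400,430:520]=1
F=C[k&(Z>.006)&(Z<.037)]; print("fence face",len(F),line(F,np.array([1,.3])))
k[:]=0;k[0:330,480:560]=1
T=C[k&(Z>.036)&(Z<.044)];print("fence top",rect(T))
k[:]=0;k[40:150,370:505]=1
S=C[k&(Z>.032)&(Z<.0385)&(f.min(2)>190)];print("stop top",len(S),rect(S),S[:,2].mean())
k[:]=0;k[180:300,260:375]=1
a=np.deg2rad(20);n=np.array([np.cos(a),np.sin(a)]);u=np.array([-np.sin(a),np.cos(a)])
W=C[k&(f.min(2)>150)&(Z<.11)&(Z>.03)]; 
print("W z",np.percentile(W[:,2],[1,50,99]))
Tp=W[W[:,2]>np.percentile(W[:,2],99)-.004];print("wp top",rect(Tp),"s max",np.percentile(W[:,:2]@u,99),"t max",np.percentile(W[:,:2]@n,99))
E_=C[186:206,275:360].reshape(-1,3);E_=E_[(E_[:,2]>.035)&(E_[:,2]<.075)];print("end face",len(E_),line(E_,u))
E
```

```text
fence face 8302 (array([0.75756404, 0.65276085]), np.float64(0.5720140321289874), np.float64(40.75), np.int64(3579))
fence top (array([662.8, 112.3]), array([ 18.9, 144.4]), 20.0, [[629.2000122070312, 176.89999389648438], [678.5999755859375, 41.20000076293945], [696.4000244140625, 47.70000076293945], [647.0, 183.39999389648438]])
stop top 6620 (array([631.3, 131.9]), array([49.7, 38.8]), 20.53, [[601.2000122070312, 141.39999389648438], [614.7999877929688, 105.0], [661.4000244140625, 122.4000015258789], [647.7000122070312, 158.8000030517578]]) 0.03683693436385824
W z [0.05674123 0.08597523 0.08799903]
wp top (array([592.1,  53.9]), array([46.3, 42.2]), 21.52, [[562.7999877929688, 65.0], [578.2999877929688, 25.799999237060547], [621.4000244140625, 42.79999923706055], [606.0, 82.0]]) s max -0.1310675297632662 t max 0.5980730448279777
end face 1039 (array([-0.34348472,  0.93915826]), np.float64(-0.13229586562899154), np.float64(110.09), np.int64(1039))
```

Request:
move_arm(
  moves="5 14 0 0;10 28 0 0;13 38 0 0;14 40 10 0;14 40 22 0;14 40 34 0;14 40 44 0;14 40 51 0;14 40 54 0;14 40 54 0",
)

```text
clock: 11.42
position: [0.6304, 0.0627, -0.0236]
tool_rot: [-3.141, -0.0, 1.919]
force: [-3.5, -0.5, 4.8]
grip_width: 0.0393
```

Request:
move_arm(
  moves="1 0 0 0;2 0 0 0;3 0 0 0;4 0 0 0;5 0 0 0;6 0 0 0;6.5 0 0 0;7 0 0 0;7 0 0 0;7 0 0 0",
)

```text
clock: 12.25
position: [0.6293, 0.0681, -0.0235]
tool_rot: [3.14, 0.003, 1.919]
force: [5.3, -9.9, 2.5]
grip_width: 0.0392
```

The stop reads about 11 N and the position matches the measured corner. Now I'll release, rise and get behind the piece.

Request:
move_arm(
  moves="0 0 0 0;-1 0 0 0;-1 0 0 0;-1 0 0 0;-1 0 0 0;-1 0 0 0;-1 0 -15 0;-1 0 -35 0;-1 0 -60 0;-1 0 -60 0",
  grip=0.6,
)

```text
clock: 13.08
position: [0.631, 0.069, 0.0413]
tool_rot: [3.136, 0.001, 1.919]
force: [1.5, 0.4, 0.7]
grip_width: 0.0515
```

Request:
move_arm(
  moves="0 -15 0 0;0 -35 0 0;0 -50 0 0;0 -50 0 0;0 -50 0 0;0 -50 0 0;0 -50 10 0;0 -50 20 0;0 -50 20 0;0 -50 20 0",
  grip=0,
)

```text
clock: 13.92
position: [0.5811, 0.0518, 0.015]
tool_rot: [-3.14, -0.0, 1.92]
force: [0.7, 0.7, 0.4]
grip_width: 0.0001
```

```bash
cat > m.py <<'E'
from h import *
import sys
# report pose of steel piece top in fence axes (t along normal, s along u), tips
a=np.deg2rad(20);n=np.array([np.cos(a),np.sin(a)]);u=np.array([-np.sin(a),np.cos(a)])
s=bot.observe();P=np.array(s["position"]);F=np.array(s["force"])
print("clock",round(s["clock"],2),"tcp t,s,z mm",np.round([P[:2]@n*1e3,P[:2]@u*1e3,P[2]*1e3],1),"F n,u,z",np.round([F[:2]@n,F[:2]@u,F[2]],1),"w",round(s["grip_width"],4),"yaw",np.round(np.rad2deg(s["tool_rot"][2]),2))
for cam in sys.argv[2:] or ["wrist"]:
    q=bot.grab_frame(cam);C=cloud(q);Z=C[...,2];f=q["frame"].astype(int)
    t=C[...,:2]@n*1e3;v=C[...,:2]@u*1e3
    m=(Z>.0285)&(Z<.0345)&(f.min(2)>100)&(f.max(2)-f.min(2)<40)&(t>560)&(t<668)&(v>-240)&(v<-113.5)
    k,l,st,_=cv2.connectedComponentsWithStats(m.astype(np.uint8))
    for i in range(1,k):
        if st[i,4]>60:
            X=np.c_[t[l==i],v[l==i]].astype(np.float32);print(cam,st[i],cv2.minAreaRect(X),np.percentile(X,[1,99],axis=0).round(1).tolist())
    save(q,sys.argv[1]+cam)
E
python3 m.py a wrist top
```

```text
clock 13.92 tcp t,s,z mm [ 563.8 -150.1   15. ] F n,u,z [0.9 0.4 0.4] w 0.0001 yaw 109.99
wrist [ 382  182   78  135 7586] ((618.1776733398438, -153.17689514160156), (33.63104248046875, 79.38630676269531), 0.12064830213785172) [[602.4, -188.5], [634.3, -114.1]]
```

The piece lies parallel to the fence (0.1°) at the stop, with its back about 30 mm off the fence. I'll lower the shut fingers and push it to the fence.

Request:
move_arm(
  moves="-2 0 10 0;-2 0 20 0;-2 0 29 0;-2 0 33 0;-2 0 34 0;-2 0 34 0;-2 2 34 0;-2 5 34 0;-2 9 34 0;-2 13 34 0",
)

```text
clock: 14.85
position: [0.5952, 0.0547, -0.0176]
tool_rot: [3.141, 0.0, 1.92]
force: [-1.2, -0.3, -0.1]
grip_width: 0.0
```

Request:
move_arm(
  moves="0 3 0 0;0 6 0 0;0 9 0 0;0 12 0 0;0 15 0 0;0 18 0 0;0 21 0 0;0 24 0 0;0 26 0 0;0 27 0 0",
)

```text
clock: 15.68
position: [0.6202, 0.0638, -0.0179]
tool_rot: [3.142, 0.0, 1.92]
force: [-3.5, -1.5, 2.2]
grip_width: 0.0001
```

```bash
python3 m.py b wrist
```

```text
clock 15.68 tcp t,s,z mm [ 604.6 -152.1  -17.9] F n,u,z [-3.8 -0.2  2.2] w 0.0001 yaw 110.0
wrist [ 361  203   90  116 7939] ((641.6097412109375, -141.46876525878906), (33.9881706237793, 55.88330841064453), 0.22863399982452393) [[625.8, -163.8], [657.8, -113.9]]
wrist [300 262  12  10  90] ((600.5989379882812, -142.4893341064453), (4.728331565856934, 1.5232523679733276), 0.7510769963264465) [[598.3, -143.2], [603.0, -141.7]]
wrist [320 262  12  10  86] ((609.0712280273438, -142.48231506347656), (1.4744079113006592, 4.775672435760498), 89.19219207763672) [[606.7, -143.2], [611.4, -141.8]]
wrist [405 345  19  14  85] ((651.01611328125, -188.3399200439453), (2.5751030445098877, 13.507707595825195), 52.24274444580078) [[646.4, -192.5], [655.7, -183.8]]
```

Request:
move_arm(
  moves="0 1 0 0;0 2 0 0;0 3 0 0;0 4 0 0;0 5 0 0;0 6 0 0;0 7 0 0;0 7.5 0 0;0 8 0 0;0 8 0 0",
)

```text
clock: 16.57
position: [0.6261, 0.066, -0.018]
tool_rot: [-3.139, -0.001, 1.919]
force: [-11.4, -3.4, 8.7]
grip_width: -0.0003
```

```bash
python3 m.py c wrist
```

```text
clock 16.57 tcp t,s,z mm [ 610.9 -152.1  -18. ] F n,u,z [-11.8   0.7   8.7] w -0.0003 yaw 109.98
wrist [ 360  203   91  116 7934] ((647.8091430664062, -140.68861389160156), (33.72309112548828, 54.41553497314453), 0.23417018353939056) [[632.0, -163.5], [663.9, -113.9]]
wrist [300 263  12   9  86] ((607.0107421875, -142.5934295654297), (1.6188139915466309, 4.769814968109131), 87.14592742919922) [[604.7, -143.3], [609.4, -141.9]]
wrist [320 263  12  10  84] ((615.461669921875, -142.4401397705078), (4.7130866050720215, 1.5505187511444092), 0.85166335105896) [[613.1, -143.2], [617.8, -141.7]]
wrist [405 345  19  14  86] ((656.9473266601562, -187.76010131835938), (2.529233455657959, 12.509963035583496), 51.18462371826172) [[652.9, -191.9], [661.9, -183.1]]
```

The back is on the fence (664.6 mm measured against about 665 expected, force rising). To seat the end on the stop, I'll go round and push on the far end.

Request:
move_arm(
  moves="0 -6 0 0;0 -14 0 0;-15 -16 0 0;-35 -16 0 0;-55 -16 0 0;-66 -16 0 0;-68 -5 0 0;-68 10 0 0;-68 22 0 0;-68 26 0 0",
)

```text
clock: 17.45
position: [0.6763, 0.0125, -0.018]
tool_rot: [3.14, -0.0, 1.92]
force: [0.3, -0.6, 0.7]
grip_width: -0.0002
```

Request:
move_arm(
  moves="2 0 0 0;4 0 0 0;6 0 0 0;8 0 0 0;10 0 0 0;12 0 0 0;14 0 0 0;15 0 0 0;16 0 0 0;16 0 0 0",
)

```text
clock: 18.28
position: [0.6695, 0.0267, -0.0179]
tool_rot: [-3.142, -0.0, 1.92]
force: [1.0, -0.8, -0.1]
grip_width: 0.0001
```

```bash
python3 m.py d wrist
```

```text
clock 18.28 tcp t,s,z mm [ 638.3 -203.9  -17.9] F n,u,z [ 0.6 -1.1 -0.1] w 0.0001 yaw 110.01
wrist [  294    60    97   213 17581] ((647.6278686523438, -154.30938720703125), (81.65383911132812, 33.78435516357422), 89.92052459716797) [[632.0, -192.3], [663.9, -114.1]]
```

Request:
move_arm(
  moves="0.5 0 0 0;1 0 0 0;1.5 0 0 0;2 0 0 0;2.5 0 0 0;3 0 0 0;3 0 0 0;3 0 0 0;3 0 0 0;3 0 0 0",
)

```text
clock: 19.17
position: [0.6689, 0.0283, -0.0179]
tool_rot: [3.141, 0.001, 1.919]
force: [2.3, -4.1, -2.8]
grip_width: 0.0003
```

Request:
move_arm(
  moves="0.3 0 0 0;0.6 0 0 0;0.9 0 0 0;1.2 0 0 0;1.5 0 0 0;1.5 0 0 0;1.5 0 0 0;1.5 0 0 0;1.5 0 0 0;1.5 0 0 0",
)

```text
clock: 20.0
position: [0.6688, 0.0283, -0.0177]
tool_rot: [3.141, 0.003, 1.918]
force: [5.1, -10.1, -3.0]
grip_width: -0.0004
```

```bash
python3 - <<'E'
import re
s=open('m.py').read().replace("(v<-113.5)","(v<-100)").replace("t<668","t<672"); open('m.py','w').write(s)
E
python3 m.py e wrist top
```

```text
clock 20.0 tcp t,s,z mm [ 638.1 -202.2  -17.7] F n,u,z [  1.3 -11.3  -3. ] w -0.0004 yaw 109.91
wrist [  295    62    96   210 17589] ((647.5052490234375, -152.79531860351562), (81.2289047241211, 33.71712875366211), 89.86636352539062) [[632.0, -191.7], [663.8, -112.9]]
```

View pics/ewrist.png

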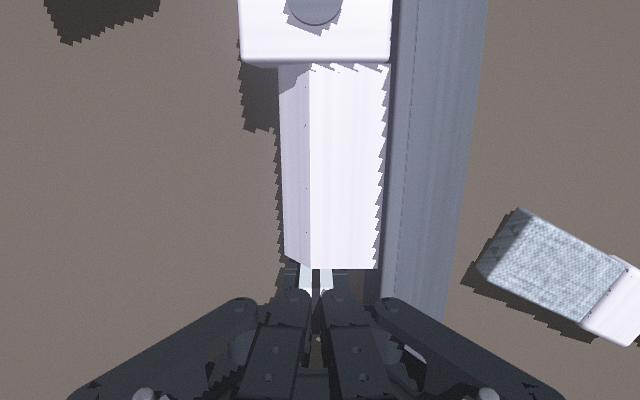

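The view shows the end against the stop (px y≈65) and the back along the fence (px x≈388). The TCP did not move while the force rose from 4.6 to 11.3 N, so it is seated. I'll move to a point just before the bevel.

Request:
move_arm(
  moves="-6 0 0 0;-12 0 0 0;-12 0 -20 0;-12 -5 -45 0;0 -20 -50 0;20 -40 -50 0;40 -45 -50 0;47 -45 -50 0;47 -45 -38 0;47 -42 -25 0",
)

```text
clock: 20.93
position: [0.6133, 0.0605, 0.0069]
tool_rot: [3.14, 0.0, 1.92]
force: [0.3, -0.5, 0.1]
grip_width: -0.0001
```

Request:
move_arm(
  moves="0 2 0 0;0 4 0 0;0 4 0 0;0 4 0 0;0 4 0 0;0 4 0 0;0 4 0 0;0 4 0 0;0 4 0 0;0 4 0 0",
)

```text
clock: 21.77
position: [0.6163, 0.0619, 0.0072]
tool_rot: [3.141, 0.0, 1.92]
force: [0.6, 0.3, -0.1]
grip_width: -0.0003
```

```bash
cat >> m.py <<'E'
    if len(sys.argv)>2 and cam=="wrist":
        k=(Z<.05)&(Z>.02)&(f.max(2)<110)&(abs(v-P[:2]@u*1e3)<20)&(abs(t-P[:2]@n*1e3)<25)
        if k.sum()>20: print("dark tips z pct",np.percentile(Z[k]*1e3,[1,5,20]).round(1),"t",np.percentile(t[k],[1,99]).round(1))
E
python3 m.py f wrist
```

```text
clock 21.77 tcp t,s,z mm [ 600.3 -152.6    7.2] F n,u,z [ 0.7  0.1 -0.1] w -0.0003 yaw 110.0
wrist [ 372  161   84  157 8029] ((647.82861328125, -145.74264526367188), (33.786590576171875, 85.79560852050781), 0.11008142679929733) [[632.0, -183.3], [664.0, -113.3]]
dark tips z pct [38.6 40.9 42.8] t [587.2 613.8]
```

Request:
move_arm(
  moves="0 2 2 0;0 4 4 0;0 6 6 0;0 8 8 0;0 10 9 0;0 12 9 0;0 13 9 0;0 14 9 0;0 14 9 0;0 14 9 0",
)

```text
clock: 22.65
position: [0.6295, 0.0666, -0.0018]
tool_rot: [3.142, 0.0, 1.92]
force: [-0.1, -0.5, 0.1]
grip_width: 0.0001
```

Request:
move_arm(
  moves="0 0.4 0.4 0;0 0.8 0.8 0;0 1.2 1.2 0;0 1.6 1.6 0;0 2 2 0;0 2 2 0;0 2 2 0;0 2 2 0;0 2 2 0;0 2 2 0",
)

```text
clock: 23.48
position: [0.6313, 0.0673, -0.0039]
tool_rot: [-3.142, 0.0, 1.92]
force: [0.0, 0.1, -0.1]
grip_width: 0.0001
```

```bash
python3 m.py g wrist
```

```text
clock 23.48 tcp t,s,z mm [ 616.3 -152.7   -3.9] F n,u,z [ 0.   0.1 -0.1] w 0.0001 yaw 109.99
wrist [ 347  188   80  118 7764] ((647.928466796875, -142.70152282714844), (33.35184097290039, 60.68305587768555), 0.6673644185066223) [[632.1, -169.7], [663.8, -113.3]]
wrist [319 247  12   9  71] ((620.6246948242188, -142.93081665039062), (5.032226085662842, 1.5498039722442627), 0.8038771152496338) [[618.1, -143.7], [622.9, -142.2]]
wrist [301 248  12   7  67] ((612.4183959960938, -142.93873596191406), (1.1130820512771606, 5.00998592376709), 87.18702697753906) [[610.1, -143.5], [614.9, -142.4]]
dark tips z pct [29.  30.9 34.5] t [603.  629.8]
```

Request:
move_arm(
  moves="0 0.3 0.2 0;0 0.6 0.4 0;0 0.9 0.6 0;0 1.2 0.8 0;0 1.5 1 0;0 1.5 1 0;0 1.5 1 0;0 1.5 1 0;0 1.5 1 0;0 1.5 1 0",
)

```text
clock: 24.37
position: [0.6328, 0.0678, -0.0049]
tool_rot: [3.142, 0.0, 1.92]
force: [-0.4, 0.6, 0.9]
grip_width: -0.0
```

Request:
move_arm(
  moves="0 0.3 0.2 0;0 0.6 0.4 0;0 0.9 0.6 0;0 1.2 0.8 0;0 1.5 1 0;0 1.5 1 0;0 1.5 1 0;0 1.5 1 0;0 1.5 1 0;0 1.5 1 0",
)

```text
clock: 25.2
position: [0.6337, 0.0682, -0.0057]
tool_rot: [-3.141, -0.0, 1.92]
force: [-5.8, -1.3, 8.6]
grip_width: 0.0003
```

Request:
move_arm(
  moves="0 0.3 0.1 0;0 0.6 0.2 0;0 0.9 0.3 0;0 1.2 0.4 0;0 1.5 0.5 0;0 1.5 0.5 0;0 1.5 0.5 0;0 1.5 0.5 0;0 1.5 0.5 0;0 1.5 0.5 0",
)

```text
clock: 26.03
position: [0.634, 0.0683, -0.006]
tool_rot: [-3.139, -0.001, 1.919]
force: [-14.6, -2.9, 18.2]
grip_width: -0.0002
```

```bash
python3 m.py h wrist
```

```text
clock 26.03 tcp t,s,z mm [ 619.2 -152.7   -6. ] F n,u,z [-14.7   2.2  18.2] w -0.0002 yaw 109.97
wrist [ 341  181   81  125 7540] ((647.8071899414062, -139.77928161621094), (33.25741958618164, 61.94697189331055), 0.1690923124551773) [[632.2, -167.7], [663.9, -113.5]]
wrist [301 250  12   8  73] ((615.4362182617188, -143.02699279785156), (1.2942322492599487, 4.982969760894775), 89.94961547851562) [[613.0, -143.7], [617.9, -142.4]]
wrist [319 250  12   8  71] ((623.5889282226562, -142.99151611328125), (5.02144193649292, 1.3871780633926392), 1.8440580368041992) [[621.1, -143.6], [626.1, -142.4]]
dark tips z pct [27.  28.9 33.1] t [606.1 632.8]
```

View pics/hwrist.png

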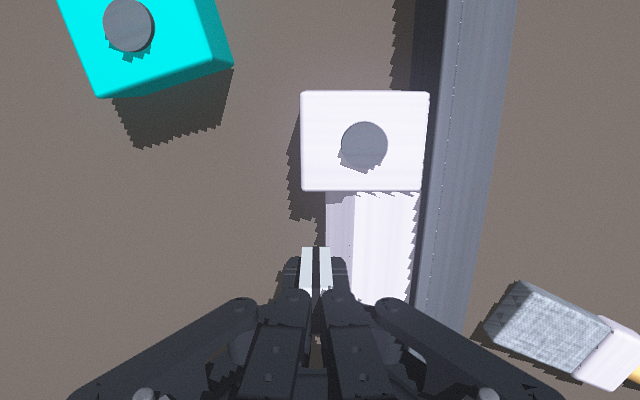

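The view shows the shut fingers on the bevel at px (316,255), with the end at the stop and the back along the fence. Forces: fence 14.7 N, down 18.2 N, and 2.2 N drag away from the stop. I'll trim to more sideways, slightly less down, and a nudge towards the stop.

Request:
move_arm(
  moves="0.2 0.2 -0.1 0;0.4 0.4 -0.2 0;0.6 0.6 -0.3 0;0.8 0.8 -0.4 0;0.9 1 -0.5 0;0.9 1 -0.5 0;0.9 1 -0.5 0;0.9 1 -0.5 0;0.9 1 -0.5 0;0.9 1 -0.5 0",
)

```text
clock: 26.92
position: [0.6341, 0.0684, -0.0059]
tool_rot: [-3.137, -0.0, 1.919]
force: [-14.8, -7.9, 15.9]
grip_width: 0.0001
```

```bash
python3 m.py i
```

```text
clock 26.92 tcp t,s,z mm [ 619.2 -152.6   -5.9] F n,u,z [-16.6  -2.3  15.9] w 0.0001 yaw 109.93
wrist [ 340  190   81  116 7508] ((647.8724365234375, -142.0465545654297), (33.7857780456543, 58.89562225341797), 1.2686947584152222) [[632.2, -167.6], [663.9, -113.5]]
wrist [319 249  12   9  75] ((623.7183837890625, -142.9734649658203), (4.973609924316406, 1.5467829704284668), 3.6478452682495117) [[621.2, -143.7], [626.2, -142.3]]
wrist [301 250  12   8  71] ((615.5667114257812, -142.94784545898438), (1.2097669839859009, 5.004685878753662), 89.21092224121094) [[613.1, -143.5], [618.1, -142.3]]
```

Request:
move_arm(
  moves="0.1 0.2 -0.1 0;0.1 0.4 -0.1 0;0.1 0.6 -0.2 0;0.1 0.6 -0.2 0;0.1 0.6 -0.2 0;0.1 0.6 -0.2 0;0.1 0.6 -0.2 0;0.1 0.6 -0.2 0;0.1 0.6 -0.2 0;0.1 0.6 -0.2 0",
)

```text
clock: 27.8
position: [0.6341, 0.0684, -0.0059]
tool_rot: [-3.136, -0.0, 1.919]
force: [-18.0, -8.4, 14.9]
grip_width: 0.0002
```

Request:
move_arm(
  moves="0 0 0 0;0 0 0 0;0 0 0 0;0 0 0 0;0 0 0 0;0 0 0 0;0 0 0 0;0 0 0 0;0 0 0 0;0 0 0 0",
)

```text
clock: 28.63
position: [0.6341, 0.0684, -0.0059]
tool_rot: [-3.136, -0.0, 1.918]
force: [-17.2, -8.5, 15.2]
grip_width: 0.0002
```

```bash
python3 m.py j; python3 - <<'E'
from h import *
q=bot.grab_frame("side");save(q,"sidefin",(270,120,390,210),6)
E
```

```text
clock 28.63 tcp t,s,z mm [ 619.3 -152.6   -5.9] F n,u,z [-19.1  -2.1  15.2] w 0.0002 yaw 109.92
wrist [ 341  184   80  122 7505] ((647.9895629882812, -140.41586303710938), (33.40480041503906, 60.343544006347656), 0.6909749507904053) [[632.3, -167.6], [663.9, -113.5]]
wrist [301 249  12   9  69] ((615.6672973632812, -143.09268188476562), (1.4316368103027344, 5.013753890991211), 89.47743225097656) [[613.2, -143.6], [618.2, -142.4]]
wrist [319 249  12   8  73] ((623.8240966796875, -142.85391235351562), (5.017205715179443, 1.193759560585022), 1.3691576719284058) [[621.3, -143.4], [626.3, -142.3]]
```

View pics/sidefin.png

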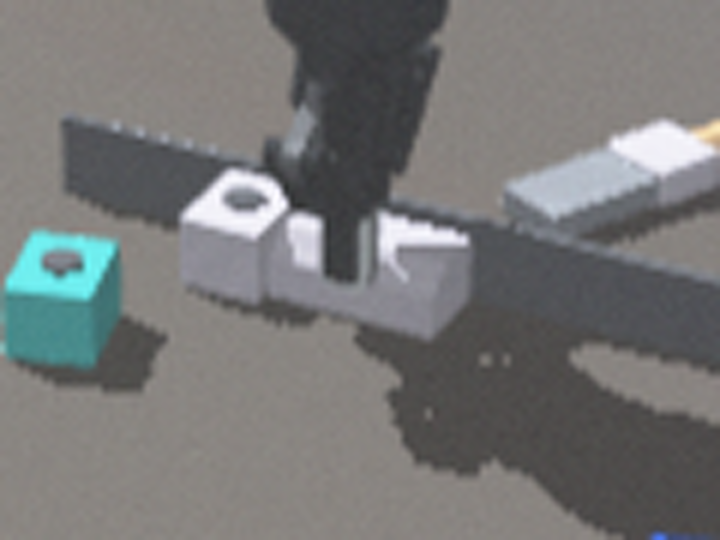

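The side view shows the offcut seated between the stop (crop 230,240) and the fence, with the finger on the bevel (crop 345,270). Forces are steady at 19.1 N sideways, about 15.7 N at the fence after bench friction, and 15.2 N down. Handing in.

```bash
python3 -c "
from workcell import bot
print(bot.job_done())"
```

```text
the job is handed in; nothing more can be done
None
```

I set the bright offcut in the corner and handed the job in at about 28.7 s (limit 61 s), with the arm still pushing on its bevel. The drilled block, hammer and look-alikes were not touched.

**How it went:** I carried the offcut to the fence and set it down against the stop. I pushed its back onto the fence, then pushed its far end until it was firm on the stop. The final push is with shut fingers on the bevel.

**Last checks:**
- **Forces:** the push reads 19.1 N towards the fence, so about 15.7 N reaches the fence after bench friction. It reads 15.2 N down and 2 N towards the stop. Force and position held steady over two calls.
- **Fence:** the back face measured at 664–665 mm against about 665 mm expected. It was parallel within about 0.1° before the final push. The last fits read up to 1.3°, on a view partly hidden by the fingers.
- **Stop:** the far-end push rose from about 4.6 to 11.3 N with no movement. I did not push-test the end again afterwards, but the last wrist and side views still show it at the stop.

**What went wrong or disagreed:**
- **First grasp:** it closed on top of the piece with about 15 N and did not shift it. The real fingertips sit about 28–35 mm behind the reported tool point, depending on the opening. I corrected for this from the depth pictures.
- **Top-camera recheck:** it gave no reading of the piece in the corner, so those measurements come from the wrist camera and the forces.

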